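# Set the heat under the pressure cooker to medium

### The arm

A 6-joint arm with a two-finger parallel gripper is mounted at the origin on the work surface. World frame = base frame: x ahead of the robot, y to its left, z up, the work surface at z = 0. Lengths are in mm, angles in rad, forces in N, time in s.
With the tool pointing down it reaches from about 350 to 850 mm from the base axis. Payload 8.1 kg.
Tool frame: the origin (TCP) lies at the centre of the arm's flange, where the gripper is bolted on; the fingertips stand 186 mm ahead of it and the grasp point (between the pads) lies 167 mm ahead of it; z points along the fingers, y is the direction in which the jaws open and shut (so a half turn about z gives the same grasp; the last joint's range is limited). The gripper opens to 93 mm and grips with 3 to 60 N. Pads are 15 mm wide; open, the fingers measure 128 mm over their backs; the gripper's body (75 mm by 188 mm) begins 65 mm behind the grasp point.
Start: joints at [-1.432, 0.13, 1.488, -0, 1.523, -0.085], TCP at [133.182, -585.038, 404.735] pointing down, gripper open.
Joint ranges: [-2.96, 2.96], [-0.89, 2.26], [0.02, 2.5], [-1.34, 4.48], [0, 2.73], [-2.66, 2.66]. Speed limits (rad/s): [2.39, 2.39, 2.79, 3.14, 3.14, 3.14].

### API

Orientations are given as a unit quaternion [x, y, z, w].
In Python, from plant import sensors, get_image, arm gives the robot as it stands.
- The arm moves only by the tool send_rows, never from a script. Its argument "rows" is a list of rows, each a list of 3 entries, a list of its own where there are three numbers: the opening, from -1 (shut) to 1 (fully open), then the shift along the tool's x, y, z scaled (see below), then the turn, a rotation vector about the tool's x, y, z scaled (see below). In form: [[gripper, [x, y, z], [ax, ay, az]], ...]. A call has 1 to 12 rows; each row is the pose to reach, as a shift and turn from the pose commanded when the call began, along the tool's axes at that moment, turning the shorter way round; what a row does not reach only later rows make up. The controller multiplies each number of a shift by 0.4 m and each number of a turn by pi rad. A row lasts 1/8 s, in which the tool goes at most 62.5 mm and 10.7 degrees, less where a joint would pass 70% of its speed; a pose out of reach is approached as far as the arm can. A call with a number of a shift or a turn outside -1 to 1 is refused whole. A call with a gripper value outside its range is refused whole. The fingers move at their own pace and stop on an object; the grip force is fixed at half the most. Time passes only in rows, so rows that repeat a pose let the fingers close. It gives the time, the measured TCP pose, the force and the opening at its end, in the units of the state.
- sensors.observe(): the state, without advancing time (a new reading comes with each control period).
- get_image(name): name is "scene" or "top" or "wrist"; returns a dict with "frame" (384x512x3 uint8, red, green, blue), "mtx" (3x3 intrinsics, pixels), "R" (3x3) and "t" (3): a world point X has camera coordinates R X + t. Camera axes: x right, y down, z forward; pixel columns grow to the right and rows downward; lengths in mm; the calibration is good to about 2 mm. The wrist camera is an equidistant fisheye: a pixel r from the principal point sees the ray r / f radians off the axis. A picture is of the moment at which its call begins. There is no depth.
- arm.finish_job(): hands the job in, once; it reports no verdict.
The state is a dict: "time": time; "joint_pos": joint angles; "joint_vel": joint speeds; "joint_efforts": joint torques, N m; "tcp_pos": TCP position; "orientation": TCP orientation; "force": force on the tool from outside, world axes, zero at the start; "torque": the same for the moment, N m; "width": finger opening in mm.
Only numpy, scipy, OpenCV 4.12 (cv2) and the standard library are available. Lean on these libraries where they do the work, as an engineer would, in place of code of your own. Each camera call takes 0.05 s, during which the arm holds its last target. There are 200 camera calls.

### The job

Turn the hotplate's heat dial, the one with the straight upright grip bar, clockwise to medium, which is two clicks past off and one click short of high, and let go of it there. Leave the small round timer knob beside it and the pressure cooker as they are.

Things in the scene. Friction and masses are not known exactly. Their poses are not given: they have to be found in the camera images.
- heat_grip (a point): Grip point of the heat dial, on its axis, 13 mm below the top of its upright black bar (14 mm thick, 55 long, top 103 above the slab). The bar stands on a round skirt 54 mm across, top 70 mm above the slab. Turns with the dial: x along the bar to its pointed end (white line on top), y across it, the way to pinch, z up. It is at one of two places 150 mm apart, the timer at the other
- heat_dial (a joint): Angle of the heat dial, rad, growing clockwise seen from above. Clicks: off 0, low 0.5, medium 1.0, high 1.5 (four dots, small to large), stops just past the ends. Starts at off or low (rarely stuck midway). At off it points along the hotplate's +x, away from the robot (hotplate yaw up to 12 degrees). A spring pulls it into the nearest click when let go; turning takes about 0.1 N m
- timer_mark (a point): Tip of the white line on the timer knob, 16 mm off its axis, 85 mm above the slab. Plain round black knob 37 mm across, no bar, lower than the heat dial. It clicks too. Both stand on the dark strip along the right (-y) side of a fixed steel hotplate box, 300 x 440 mm, top 60 mm above the slab
- cooker: Closed steel pressure cooker, 212 mm across, 194 tall with its lid knob, a wire spring clip over its lid, standing on the round plate 64 mm above the slab, its axis about 245 mm to the left (+y) of the line of the two dials. Loop handles reach 141 mm from its axis fore and aft. Origin: centre of its underside

How it is judged:
By the outcome, as a careful person would: the job done as asked, in the order asked, and still so for the second after the job is handed in, with the robot touching nothing.
It also fails if it takes over 42 s, if anything falls off the work surface, if the arm or the gripper's body presses on something with over 40 N, if the wrist force passes 120 N, or if a joint passes its speed limit or range.

## Working session

There is one attempt and no reset: what is moved stays moved. The work goes in short steps, Python scripts to look and compute and a tool call to move; the robot and the scene stay as the last step left them, time stands still between calls to the robot, and variables do not carry over. Pictures are saved under pics/ and viewed, about 8 in all and at most 12, crops included, and the job is handed in when it is done.

Besides the shell and the picture viewer there is one more tool, called as name(argument=value, ...) on one line, values as JSON. send_rows: Moves the arm, as the interface text tells. Shifts and turns lie within -1 to 1; 1 stands for 0.4 m of shift or pi rad of turn. Its arguments: {"type":"object","properties":{"rows":{"type":"array","items":{"type":"array"}}},"required":["rows"]}

```bash
mkdir -p pics; ls
cat > h.py <<'E'
import numpy as np, cv2
from plant import sensors, get_image, arm
def ray(im,px):
    K,R,t=map(np.array,(im["mtx"],im["R"],im["t"]))
    d=np.linalg.inv(K)@np.array([px[0],px[1],1.]); return -R.T@t, R.T@d
def onz(im,px,z):
    c,d=ray(im,px); return c+d*(z-c[2])/d[2]
def proj(im,X):
    p=np.array(im["mtx"])@(np.array(im["R"])@np.array(X,float)+np.array(im["t"])); return p[:2]/p[2]
def tri(a,pa,b,pb):
    c1,d1=ray(a,pa);c2,d2=ray(b,pb);d1/=np.linalg.norm(d1);d2/=np.linalg.norm(d2)
    s=np.linalg.lstsq(np.c_[d1,-d2],c2-c1,rcond=None)[0]
    p,q=c1+s[0]*d1,c2+s[1]*d2; return (p+q)/2,np.linalg.norm(p-q)
E
python3 - <<'E'
from h import *
import pickle
ims={n:get_image(n) for n in("scene","top","wrist")}
pickle.dump(ims,open("ims0.pkl","wb"))
o=np.hstack([cv2.resize(ims[n]["frame"],(400,300)) for n in("scene","wrist")])
cv2.imwrite("pics/a.png",o[:,:,::-1]); cv2.imwrite("pics/top.png",ims["top"]["frame"][:,:,::-1])
for n in ims: print(n,np.round(-np.array(ims[n]["R"]).T@ims[n]["t"]),np.round(ims[n]["mtx"],0).tolist())
print(sensors.observe())
E
```

```text
pics
scene [672. 261. 740.] [[410.0, 0.0, 253.0], [0.0, 410.0, 195.0], [0.0, 0.0, 1.0]]
top [512.  70. 828.] [[418.0, 0.0, 250.0], [0.0, 418.0, 191.0], [0.0, 0.0, 1.0]]
wrist [ 209. -566.  384.] [[297.0, 0.0, 259.0], [0.0, 297.0, 193.0], [0.0, 0.0, 1.0]]
{'time': 0.15, 'joint_pos': array([-1.43239898e+00,  1.31014002e-01,  1.48901104e+00, -7.60698838e-06,
        1.52299687e+00, -8.53700112e-02]), 'joint_vel': array([-1.04893412e-04, -3.07014011e-03, -3.41527820e-03, -8.04327971e-05,
        3.06239376e-04, -2.83897550e-04]), 'joint_efforts': array([ 3.27142079e-03, -5.60474396e+01, -4.92334914e+01,  7.72372331e-02,
        3.06046719e-02, -7.60025182e-05]), 'tcp_pos': array([ 133.15753761, -584.86624849,  403.92244144]), 'orientation': array([ 9.93747273e-01,  1.11650555e-01, -2.27429027e-05, -7.14277203e-04]), 'force': array([-0.41339462, -0.36594861, -0.3927314 ]), 'torque': array([ 0.03664129, -0.02343858,  0.01390418]), 'width': 93.39416498900844}
```

View pics/a.png

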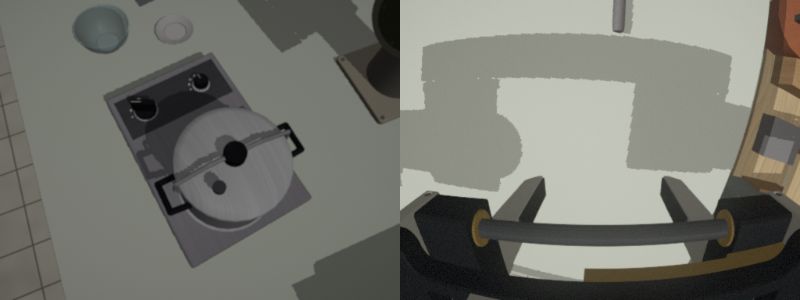

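View pics/top.png

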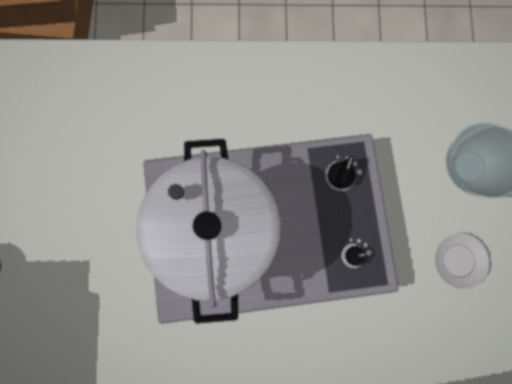

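The heat dial (skirt and bar) is at about (341,174) in the top view, and the timer is at about (354,256). I'll zoom in on the heat dial in both views.

Run:
```python
from h import *
import pickle
ims=pickle.load(open("ims0.pkl","rb"))
def crop(n,x,y,w,s):
    f=ims[n]["frame"][y:y+w,x:x+w].astype(float)
    f=np.clip((f/255)**.5*255,0,255).astype(np.uint8)
    return cv2.resize(f,(400,400),interpolation=cv2.INTER_CUBIC)
for n in ims: 
    if n!="wrist": print(n, onz(ims[n],{"top":(341,174),"scene":(185,137)}[n],70), onz(ims[n],{"top":(354,256),"scene":(256,104)}[n],70))
o=np.hstack([crop("top",315,145,50,8),crop("scene",155,110,50,8)])
cv2.imwrite("pics/c.png",o[:,:,::-1])
```

```text
scene [ 647.19405328 -127.58954063   70.        ] [ 498.44620023 -143.75140261   70.        ]
top [ 648.63160331 -120.82015082   70.        ] [ 498.06000997 -138.33031361   70.        ]
```

View pics/c.png

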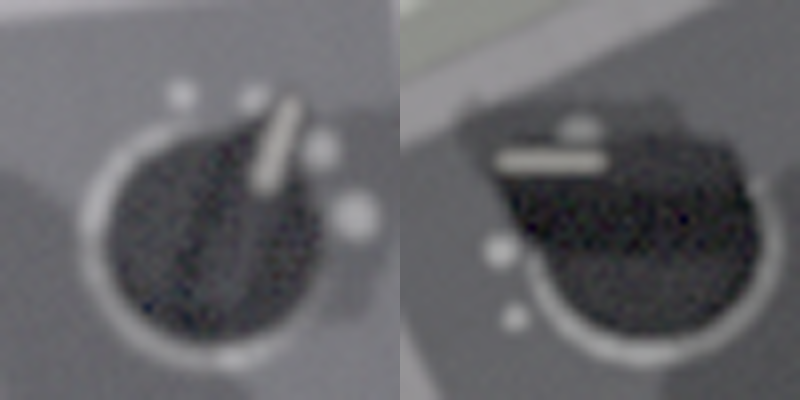

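Run:
```python
from h import *
import pickle
from scipy.optimize import least_squares
ims=pickle.load(open("ims0.pkl","rb"))
T,S=ims["top"],ims["scene"]
def wh(n,x0,y0,w=50):
    g=cv2.cvtColor(ims[n]["frame"],cv2.COLOR_RGB2GRAY)[y0:y0+w,x0:x0+w]
    return g
t=lambda p:((p[0]+.5)/8-.5+315,(p[1]+.5)/8-.5+145)
s=lambda p:((p[0]-400+.5)/8-.5+155,(p[1]+.5)/8-.5+110)
tip=tri(T,t((291,98)),S,s((498,160))); root=tri(T,t((264,191)),S,s((607,161)))
print("tip",tip,"root",root); d=(tip[0]-root[0]); print("len",np.linalg.norm(d),"bar ang",np.arctan2(d[1],d[0]))
for I,f,a,b in((T,t,(291,98),(264,191)),(S,s,(498,160),(607,161))):
    q,r=onz(I,f(a),103),onz(I,f(b),103); e=q-r; print("z103",q,r,np.arctan2(e[1],e[0]),np.hypot(*e[:2]))
D=np.array([onz(T,t(p),61) for p in((182,95),(253,98),(320,148),(355,217))])[:,:2]
Ds=np.array([onz(S,s(p),61) for p in((515,318),(500,250),(580,130))])[:,:2]
print("dots top",D.round(1).tolist(),"scene",Ds.round(1).tolist())
def res(v): # centre, radius, off angle
    a=v[3]-np.array([0,.5,1,1.5]); return (D-v[:2]-v[2]*np.c_[np.cos(a),np.sin(a)]).ravel()
r=least_squares(res,[648,-121,35,.1]); print("dotfit",r.x,np.abs(r.fun).max())
# ring/skirt centre
for I,f,c in((T,t,(213,238)),(S,s,(650,225))): print("skirt c z70",onz(I,f(c),70))
# hotplate yaw: right edge / front edge top z60
for a,b in(((373,136),(396,291)),((146,160),(373,136))):
    q,r_=onz(T,a,60),onz(T,b,60); e=q-r_; print("edge",np.arctan2(e[1],e[0]),np.linalg.norm(e))
```

```text
tip (array([ 672.84634606, -130.18873701,  109.63023452]), np.float64(1.2722409767966674)) root (array([ 651.57939797, -123.39409901,  106.7807612 ]), np.float64(0.8560049766799607))
len 22.50710298715106 bar ang -0.30924284156259657
z103 [ 673.77129394 -131.65117093  103.        ] [ 652.6761862  -124.67103543  103.        ] -0.3195488896998733 22.219942898341287
z103 [ 673.37122879 -134.75913692  103.        ] [ 651.12165739 -125.38259411  103.        ] -0.3988393534356395 24.144626362896393
dots top [[684.0, -117.5], [683.2, -134.3], [671.1, -149.7], [654.5, -157.2]] scene [[682.8, -119.7], [680.5, -137.9], [653.0, -161.2]]
dotfit [ 6.47995635e+02 -1.21102667e+02  3.67869502e+01  1.14506326e-01] 1.0855619068925009
skirt c z70 [ 648.04098382 -121.14633421   70.        ]
skirt c z70 [ 646.27115604 -125.66019835   70.        ]
edge 0.09367454283276509 290.7282241100214
edge 1.6748263069546283 431.6809934461111
```

```bash
cat >> h.py <<'E'
from scipy.spatial.transform import Rotation as Ro
def plan(pos,xang):
    "shift/turn in send_rows units from present pose, tool down, tool x at xang"
    o=sensors.observe(); R0=Ro.from_quat(o["orientation"])
    c,s=np.cos(xang),np.sin(xang)
    R1=Ro.from_matrix(np.array([[c,s,0],[s,-c,0],[0,0,-1.]]))
    return (R0.inv().apply(np.array(pos)-o["tcp_pos"])/400).round(4).tolist(),((R0.inv()*R1).as_rotvec()/np.pi).round(4).tolist()
E
python3 - <<'E'
from h import *
import pickle
ims=pickle.load(open("ims0.pkl","rb"))
print(onz(ims["scene"],(499,40),30),onz(ims["scene"],(475,20),150))
print("cooker",onz(ims["top"],(207,225),258))
for p in((560,-300,404),(648,-122,404),(648,-122,330)): print(p,plan(p,-.38))
E
```

```text
[ -61.16825756 -118.23040836   30.        ] [  77.03218554 -109.70548776  150.        ]
cooker [545.3886265  112.78902902 258.        ]
(560, -300, 404) ([1.1985, -0.4576, 0.0006], [-0.0005, 0.0001, 0.1922])
(648, -122, 404) ([1.5118, -0.8427, 0.0012], [-0.0005, 0.0001, 0.1922])
(648, -122, 330) ([1.5118, -0.8424, 0.1862], [-0.0005, 0.0001, 0.1922])
```

send_rows(rows=[[1, [0.9, -0.45, 0], [0, 0, 0.19]], [1, [0.9, -0.45, 0], [0, 0, 0.19]], [1, [0.9, -0.45, 0], [0, 0, 0.19]], [1, [0.9, -0.45, 0], [0, 0, 0.19]], [1, [0.9, -0.45, 0], [0, 0, 0.19]], [1, [0.9, -0.45, 0], [0, 0, 0.19]], [1, [0.9, -0.45, 0], [0, 0, 0.19]], [1, [0.9, -0.45, 0], [0, 0, 0.19]]])

```text
time: 1.15
tcp_pos: [445.9, -327.7, 404.3]
orientation: [0.983, -0.184, -0.0, -0.0]
force: [-0.3, 0.2, 0.2]
width: 93.0
```

Run:
```python
from h import *
o=sensors.observe();print(o["time"],o["tcp_pos"],o["joint_pos"])
print(plan((647.5,-122.5,330),-.38))
```

```text
1.15 [ 445.8533717  -327.70752416  404.31964247] [-7.26661287e-01  4.99759470e-03  1.62005277e+00  4.58642224e-04
  1.51726820e+00  1.21325759e+00]
([0.2851, -0.6602, 0.1861], [-0.0002, 0.0002, 0.0035])
```

send_rows(rows=[[1, [0.28, -0.66, 0.16], [0, 0, 0]], [1, [0.28, -0.66, 0.16], [0, 0, 0]], [1, [0.28, -0.66, 0.16], [0, 0, 0]], [1, [0.28, -0.66, 0.16], [0, 0, 0]], [1, [0.28, -0.66, 0.16], [0, 0, 0]], [1, [0.28, -0.66, 0.16], [0, 0, 0]], [1, [0.28, -0.66, 0.16], [0, 0, 0]], [1, [0.28, -0.66, 0.16], [0, 0, 0]]])

```text
time: 2.15
tcp_pos: [644.2, -126.2, 341.3]
orientation: [0.982, -0.186, 0.0, 0.0]
force: [0.6, 0.1, -0.6]
width: 92.7
```

Run:
```python
from h import *
o=sensors.observe();print(o["time"],o["tcp_pos"],o["joint_pos"])
print(plan((647.5,-122.5,261),-.38))
import pickle
w=get_image("wrist"); pickle.dump(w,open("w1.pkl","wb"))
f=np.clip((w["frame"]/255.)**.6*255,0,255).astype(np.uint8)
cv2.imwrite("pics/w1.png",cv2.resize(f,(800,600))[:,:,::-1])
def fproj(X):
    c=np.array(w["R"])@X+w["t"];K=np.array(w["mtx"]);r=np.hypot(c[0],c[1]);th=np.arctan2(r,c[2])
    return K[0,0]*th*c[0]/r+K[0,2],K[1,1]*th*c[1]/r+K[1,2]
for X in((647.5,-122.5,103),(673,-132,103)): print("pred in 800x600",np.array(fproj(np.array(X)))*800/512)
```

```text
2.15 [ 644.16284379 -126.24016048  341.28421785] [-2.71493973e-01  3.15278650e-01  1.39208090e+00 -3.71208738e-04
  1.43366141e+00  1.67431346e+00]
([0.0042, -0.0118, 0.2007], [0.0001, -0.0002, 0.0016])
pred in 800x600 [397.27116784 322.76600372]
pred in 800x600 [395.91063142 269.18854511]
```

View pics/w1.png

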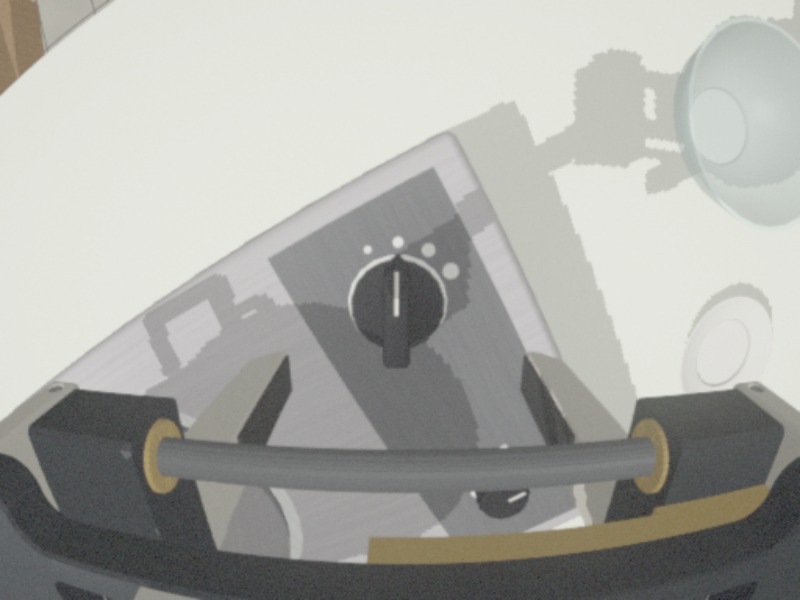

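send_rows(rows=[[1, [0.006, -0.012, 0.06], [0, 0, 0]], [1, [0.006, -0.012, 0.12], [0, 0, 0]], [1, [0.006, -0.012, 0.16], [0, 0, 0]], [1, [0.006, -0.012, 0.198], [0, 0, 0]], [1, [0.006, -0.012, 0.198], [0, 0, 0]], [1, [0.006, -0.012, 0.198], [0, 0, 0]]])

```text
time: 2.95
tcp_pos: [649.1, -121.2, 262.4]
orientation: [0.983, -0.185, 0.001, 0.0]
force: [-0.4, 0.5, -0.0]
width: 92.9
```

send_rows(rows=[[-0.4, [0, 0, 0], [0, 0, 0]], [-0.4, [0, 0, 0], [0, 0, 0]], [-0.4, [0, 0, 0], [0, 0, 0]], [-1, [0, 0, 0], [0, 0, 0]], [-1, [0, 0, 0], [0, 0, 0]], [-1, [0, 0, 0], [0, 0, 0]], [-1, [0, 0, 0], [0, 0, 0]], [-1, [0, 0, 0], [0, 0, 0]]])

```text
time: 3.95
tcp_pos: [648.8, -121.0, 261.5]
orientation: [0.983, -0.185, -0.0, -0.0]
force: [0.0, 0.4, 0.4]
width: 17.6
```

Run:
```python
from h import *
o=sensors.observe();print({k:np.round(v,3) for k,v in o.items()})
w=get_image("wrist")
cv2.imwrite("pics/w2.png",np.clip((w["frame"]/255.)**.6*255,0,255).astype(np.uint8)[:,:,::-1])
```

```text
{'time': np.float64(3.95), 'joint_pos': array([-0.262,  0.391,  1.448,  0.   ,  1.302,  1.682]), 'joint_vel': array([-0.001, -0.001,  0.001, -0.006,  0.   ,  0.   ]), 'joint_efforts': array([ 1.0000e-03, -6.6226e+01, -4.6375e+01,  6.0000e-03, -7.8000e-02,
        0.0000e+00]), 'tcp_pos': array([ 648.77 , -121.017,  261.521]), 'orientation': array([ 0.983, -0.185, -0.   , -0.   ]), 'force': array([0.011, 0.448, 0.392]), 'torque': array([-0.042, -0.   ,  0.007]), 'width': np.float64(17.609)}
```

View pics/w2.png

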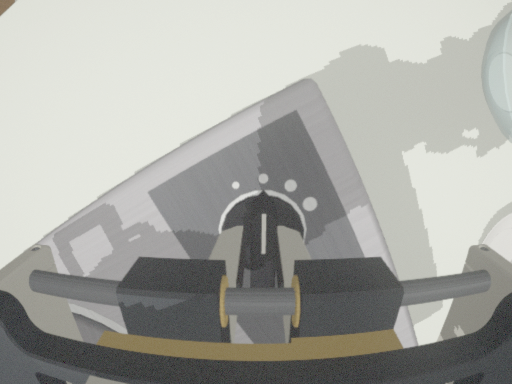

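send_rows(rows=[[-1, [0, 0, 0], [0, 0, 0]], [-1, [0, 0, 0], [0, 0, 0]], [-1, [0, 0, 0], [0, 0, 0]], [-1, [0, 0, 0], [0, 0, 0]]])

```text
time: 4.5
tcp_pos: [648.4, -122.2, 261.5]
orientation: [0.983, -0.186, -0.0, 0.001]
force: [-2.1, -5.1, 0.8]
width: 14.0
```

send_rows(rows=[[-1, [0, 0, 0], [0, 0, 0.02]], [-1, [0, 0, 0], [0, 0, 0.04]], [-1, [0, 0, 0], [0, 0, 0.06]], [-1, [0, 0, 0], [0, 0, 0.08]], [-1, [0, 0, 0], [0, 0, 0.1]], [-1, [0, 0, 0], [0, 0, 0.12]], [-1, [0, 0, 0], [0, 0, 0.14]], [-1, [0, 0, 0], [0, 0, 0.16]], [-1, [0, 0, 0], [0, 0, 0.16]], [-1, [0, 0, 0], [0, 0, 0.16]]])

```text
time: 5.75
tcp_pos: [648.3, -122.4, 261.6]
orientation: [0.905, -0.424, -0.0, 0.001]
force: [-3.9, -6.4, 2.0]
width: 14.0
```

Run:
```python
from h import *
o=sensors.observe();print({k:np.round(o[k],3) for k in("time","tcp_pos","force","torque","width","joint_pos")}, Ro.from_quat(o["orientation"]).as_matrix()[:2,0])
w=get_image("wrist")
cv2.imwrite("pics/w3.png",cv2.resize(np.clip((w["frame"][100:300,160:360]/255.)**.6*255,0,255).astype(np.uint8),(500,500))[:,:,::-1])
```

```text
{'time': np.float64(5.75), 'tcp_pos': array([ 648.265, -122.447,  261.556]), 'force': array([-3.931, -6.426,  1.987]), 'torque': array([-1.102,  0.571,  0.046]), 'width': np.float64(14.01), 'joint_pos': array([-0.264,  0.391,  1.448, -0.003,  1.303,  2.184])} [ 0.63975515 -0.76857826]
```

View pics/w3.png

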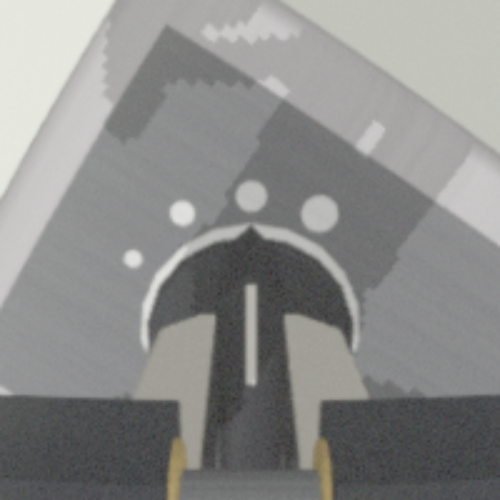

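The pointer is on the third dot, medium, at crop (251,195), with the tip at (251,230). I'll release and lift.

send_rows(rows=[[0, [0, 0, 0], [0, 0, 0]], [0.3, [0, 0, 0], [0, 0, 0]], [0.3, [0, 0, 0], [0, 0, 0]], [0.3, [0, 0, 0], [0, 0, 0]], [0.3, [0, 0, 0], [0, 0, 0]], [0.3, [0, 0, 0], [0, 0, 0]]])

```text
time: 6.55
tcp_pos: [648.8, -121.0, 261.5]
orientation: [0.906, -0.424, 0.0, 0.0]
force: [0.5, -0.1, 0.7]
width: 60.5
```

send_rows(rows=[[0.3, [0, 0, -0.05], [0, 0, 0]], [0.3, [0, 0, -0.12], [0, 0, 0]], [0.3, [0, 0, -0.2], [0, 0, 0]], [0.3, [0, 0, -0.3], [0, 0, 0]], [0.3, [0, 0, -0.3], [0, 0, 0]], [0.3, [0, 0, -0.3], [0, 0, 0]]])

```text
time: 7.3
tcp_pos: [648.7, -121.0, 382.4]
orientation: [0.906, -0.424, 0.001, -0.0]
force: [0.9, 0.0, -0.5]
width: 60.1
```

Run:
```python
from h import *
o=sensors.observe();print({k:np.round(o[k],3) for k in("time","tcp_pos","force","width")})
w=get_image("wrist");s=get_image("scene")
a=cv2.resize(w["frame"][100:380,120:400],(400,400));b=cv2.resize(s["frame"][70:270,120:320],(400,400))
cv2.imwrite("pics/w4.png",np.clip((np.hstack([a,b])/255.)**.6*255,0,255).astype(np.uint8)[:,:,::-1])
```

```text
{'time': np.float64(7.3), 'tcp_pos': array([ 648.74 , -121.008,  382.39 ]), 'force': array([ 0.866,  0.036, -0.535]), 'width': np.float64(60.118)}
```

View pics/w4.png

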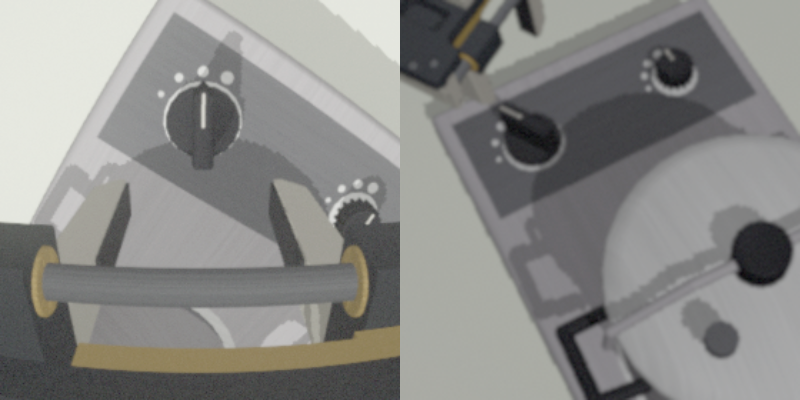

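The bar at (203,110) still points at the third of the four dots at (203,72). The gripper is clear, and the timer and cooker are untouched. I'm handing in the job.

```bash
python3 -c "
from plant import arm; print(arm.finish_job())"
```

```text
the job is handed in; nothing more can be done
None
```

The heat dial is at medium and released. It started at low, so I pinched its bar, turned it 0.5 rad clockwise (one click), let go and lifted the gripper straight up about 120 mm. The job took about 7.4 s of the 42 s allowed.

- **Final position:** the last wrist picture, taken after release, shows the bar still pointing at the third of the four dots. The gripper was clear of everything.
- **Forces:** the largest wrist force I read while gripping and turning was about 8 N. It was back to about 1 N after release.
- **Timer and cooker:** I never went near either, and they looked undisturbed in the last pictures. I did not measure the timer's angle before and after.
- **Disagreements in the measurements:**
  - The scene camera placed the dial about 3–5 mm off the top camera in y, while the wrist view agreed with where I aimed.
  - Triangulating the white line put the bar top at 107–110 mm instead of the stated 103 mm. I used 103 mm, and the grasp closed on the bar at 14.0 mm, as expected.

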